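# Send an ink carrier down the gravity rail

## Task

Hang the carrier with the blue cap and blue grip tab by its two rollers at the high end of the sloped rail, setting it down gently by feel so that it rests lightly on the rail for a moment before you let go, and let it roll down by itself to the orange stop. Then push the carrier on down the rail, gently, until the stiff orange stop is fully home against the brass end plate, and leave it hanging there untouched. Leave the red carrier and the other things on the table alone.

Things in the scene. Friction and masses are not known exactly. Their poses are not given: they have to be found in the camera images.
- frame: Rail stand, bolted down: dark base plate 410 x 100 x 8 mm, wooden posts 20 x 30 mm at x = -185 mm (high) and +185 mm (low), holding a sloped aluminium rail over y = 0. Origin: centre of the plate's underside. x horizontal, along the rail to its LOW end, y across, z up. x, y and yaw vary; +x is within 0.25 rad of world +y. More than 20 N between stand (rail, stop, end plate) and carrier bends them
- rail_mid (a point): Axes as the stand's, 175 mm above the table: the rail's top at mid-length when its height clamp is lowest. The clamp lifts the rail 0 to 30 mm above this, varying and NOT reported: feel for it, and rest the carrier on it with under 8 N before letting go. Rail: 8 mm wide, 14 mm tall, 400 mm long, dropping to +x by 0.175 rad. Hang the carrier 30 to 145 mm uphill (-x) of here
- stopper (a joint): Travel in m, down the rail, of the orange stop (block 30 mm long and 30 mm wide, reaching 10 to 45 mm above the rail): at 0 its uphill face is 85 mm along the slope from mid-rail; 0.030 = home at the brass end plate. Starts at 0 to 0.012, needs about 5 N to slide and stays where left. The rolling carrier alone does not move it
- carrier: The carrier to hang, BLUE cap and tab: white C-hook on a base 56 x 62 x 6 mm (x, y, z) with an ink bottle, 220 to 330 g. Origin: underside centre of the base, standing on the table; z up, x the rolling direction: hang it with x down the rail. Mast 6 x 16 mm at y = +31 mm, arm over the middle at z = 150 to 160 mm. Hook open to -y; the rail fits in between z = 58 mm (bottle top) and 124 mm (flanges)
- carrier_roll (a point): On the blue carrier (axes as its), midway between its two rollers at tread level, z = 127 mm: comes to lie on the rail's top centre line. Rollers at x = -22 and +22 mm, tread radius 8 mm, flanges radius 11 mm with a 13 mm gap for the rail. They are damped: the carrier runs down the rail at 0.05 to 0.25 m/s, leaning with the slope.
- carrier_grip (a point): On the blue carrier, in its grip tab on top of the arm, z = 180 mm. Tab 32 mm long (x), 10 mm thick (y), z = 160 to 190 mm; grip it from above, fingers closing along y
- carrier_tail (a point): On the blue carrier, centre of its uphill buffer plate's outer face, x = -38 mm, z = 157 mm (30 mm above the tread level): where to push it along the rail. Plate 22 mm wide (y), z = 144 to 170 mm; the same at x = +38 mm, which meets the orange stop
- other: The second carrier, same shape and size but with a RED cap and tab and amber bottle; stays standing. The two stand to the right of the high post, either one near the robot (about x 0.44, y -0.36 m) and the other further out (about x 0.59, y -0.235 m); a carrier lifted 110 mm passes between the near one and the high post at y = -0.205 m. Origin: underside centre of its base
- ink_jar: Loose ink jar with black cap, 52 mm dia x 52 mm tall, bystander. Origin: underside centre
- ink_jar2: Loose green ink jar with white cap, 48 mm dia x 50 mm tall, bystander. Origin: underside centre
- cup: Loose white rinsing cup, 60 mm dia x 60 mm tall, bystander. Origin: underside centre
- card_box: Loose white open box 110 x 75 x 30 mm, bystander. Origin: underside centre
- pen: Loose green and dark pen 130 mm long, bystander. Origin: underside centre
Mind the look-alikes: they are no part of the job. What is shaped like the carrier but green or purple is not meant.

How it is judged:
By the outcome, as a careful person would: the job done as asked, in the order asked, and still so for the second after the job is handed in, with the robot touching nothing.
It also fails if it takes over 64 s, if anything falls off the work surface, if the arm or the gripper's body presses on something with over 40 N, if the wrist force passes 120 N, or if a joint passes its speed limit or range.

## Robot

A 6-joint arm with a two-finger parallel gripper is mounted at the origin on the work surface. World frame = base frame: x ahead of the robot, y to its left, z up, the work surface at z = 0. Lengths are in m, angles in rad, forces in N, time in s.
With the tool pointing down it reaches from about 0.25 to 0.725 m from the base axis. Payload 4 kg.
Tool frame: the origin (TCP) lies midway between the tips of the shut fingers; the grasp point (between the pads) lies 19 mm behind it; z points along the fingers, y is the line along which they close (so a half turn about z gives the same grasp; the last joint's range is limited). The gripper opens to 85 mm and grips with 20 to 120 N. Pads are 22 mm wide; open, the fingers measure 114 mm over their backs; the gripper's body (76 mm by 85 mm) begins 54 mm behind the grasp point. The pads swing forward as they close: fully open they stand 13 mm farther back than shut.
Start: joints at [1.24, 0.241, 0.005, 1.335, 0, 1.571], TCP at [0.162, 0.473, 0.231] pointing down, gripper open.
Joint ranges: [-2.72, 2.72], [-1.05, 1.87], [-1.09, 1.28], [-1.99, 2.15], [-1.42, 1.44], [-3.14, 3.14]. Speed limits (rad/s): [2.79, 2.79, 3.14, 3.14, 3.14, 3.14].

## Interface

Orientations are given as a unit quaternion [x, y, z, w].
In Python, from workcell import get_obs, imaging, workorder gives the robot as it stands.
- The arm moves only by the tool jog_arm, called after "Call:" as name(argument=value, ...), one argument or row to a line, values as JSON. Schema: {"type":"object","properties":{"offsets":{"type":"array","items":{"type":"object","properties":{"rotvec":{"type":"array","items":{"type":"number"},"minItems":3,"maxItems":3},"xyz":{"type":"array","items":{"type":"number"},"minItems":3,"maxItems":3},"finger_gap":{"type":"number"}},"additionalProperties":false,"required":["finger_gap"]},"minItems":1,"maxItems":10},"only":{"type":"string"},"quiet":{"type":"boolean"},"lines":{"type":"string"}},"required":["offsets"],"additionalProperties":false}. offsets is a list of rows, 1 to 10 of them, each an object with the fields rotvec (a list: a rotation vector rx, ry, rz in rad), xyz (a list: dx, dy, dz in m), finger_gap (the finger opening in m); a field left out counts as zero (the opening has to be given); each row is the pose to reach, as a shift and turn from the pose commanded when the call began, along the tool's axes at that moment; what a row does not reach only later rows make up. A row lasts 1/8 s, in which the tool goes at most 0.0625 m and 0.188 rad, less where a joint would pass 70% of its speed; a pose out of reach is approached as far as the arm can. The fingers move at their own pace and stop on an object; the grip force is fixed at half the most. Time passes only in rows, so rows that do not move let the fingers close. The tool returns the time, the measured TCP pose, the force, the opening and the grip force at its end. only (a regular expression) keeps the lines of the reply that match it, lines (a string "A,B") keeps lines A to B, and quiet returns only ok. Input that does not fit is refused with a message, and nothing moves.
- get_obs(): the state, without advancing time (a new reading comes with each control period).
- imaging.camera(name): name is "scene" or "top" or "wrist"; returns (picture, depth): 420x560x3 uint8, red, green, blue; 420x560 float32, m along the optical axis (not along the pixel's ray), 0 where there is no reading.
- imaging.calibration(name): a dict with "mtx" (3x3 intrinsics, pixels), "k1" (the pictures are not rectified: a ray, as slopes to the right and down, at radius r is drawn at 1 + k1 r^2 times it, then the intrinsics apply), "R" (3x3) and "t" (3): a world point X has camera coordinates R X + t. Camera axes: x right, y down, z forward; pixel columns grow to the right and rows downward; lengths in m; the calibration is good to about 2 mm. A picture is of the moment at which its call begins: read the wrist's pose just before it. calibration takes no time and is no camera call; for the wrist camera it gives the pose at the moment of the call.
- workorder.job_done(): hands the job in; it is judged then, once.
The state is a dict: "clock": time; "joint_pos": joint angles; "joint_vel": joint speeds; "tau": joint torques, N m; "eef_pos": TCP position; "tool_rot": TCP orientation; "ft_force": force on the tool from outside, world axes, zero at the start; "ft_torque": the same for the moment, N m; "grip_width": finger opening in m; "grasp_force": force on a finger pad.
Only numpy, scipy, OpenCV 4.12 (cv2) and the standard library are available. Lean on these libraries where they do the work, as an engineer would, in place of code of your own. Each camera call takes 0.05 s, during which the arm holds its last target. There are 200 camera calls.

## Working session

There is one attempt and no reset: what is moved stays moved. The work goes in short steps, Python scripts to look and compute and a tool call to move; the robot and the scene stay as the last step left them, time stands still between calls to the robot, and variables do not carry over. Pictures are saved under pics/ and viewed, at most 12 in all, crops included, and the job is handed in when it is done.

```bash
ls; mkdir -p pics
```

Create h.py:
```python
import numpy as np, cv2
from workcell import get_obs, imaging, workorder
from scipy.spatial.transform import Rotation as Ro
def snap(n,f):
    c=imaging.calibration(n); p,d=imaging.camera(n)
    cv2.imwrite(f'pics/{f}.png',p[:,:,::-1]); np.savez(f'pics/{f}.npz',p=p,d=d,mtx=c['mtx'],k1=c['k1'],R=c['R'],t=c['t'])
def load(f): return np.load(f'pics/{f}.npz')
def ray(z,u,v):
    M=z['mtx']; uv=np.array([[[u,v]]],float)
    x=(u-M[0,2])/M[0,0]; y=(v-M[1,2])/M[1,1]; a,b=x,y
    for _ in range(20):
        s=1+float(z['k1'])*(a*a+b*b); a,b=x/s,y/s
    return np.array([a,b,np.ones_like(a)]) if np.ndim(a) else np.array([a,b,1.])
def world(z,u,v,d=None):   # from depth
    if d is None: d=np.median([q for q in z['d'][int(v)-1:int(v)+2,int(u)-1:int(u)+2].ravel() if q>0])
    return z['R'].T@(ray(z,u,v)*d-z['t'])
def atz(z,u,v,h):
    r=z['R'].T@ray(z,u,v); o=-z['R'].T@z['t']; return o+r*(h-o[2])/r[2]
def cloud(z):
    v,u=np.mgrid[0:420,0:560]; r=ray(z,u.astype(float),v.astype(float)).reshape(3,-1)
    d=z['d'].ravel(); P=(z['R'].T@(r*d-z['t'].reshape(3,1))).T.reshape(420,560,3); P[z['d']==0]=np.nan; return P
def tool(p): # world target TCP -> shift in tool axes
    o=get_obs(); return Ro.from_quat(o['tool_rot']).inv().apply(np.array(p)-o['eef_pos'])
```

Run:
```python
from h import *
snap('top','top0'); snap('scene','sc0')
o=get_obs(); print({k:np.round(v,3) for k,v in o.items()})
a=cv2.imread('pics/top0.png');b=cv2.imread('pics/sc0.png')
```

```text
pics
{'clock': np.float64(0.1), 'joint_pos': array([ 1.24 ,  0.241,  0.004,  1.335, -0.   ,  1.571]), 'joint_vel': array([ 0.   , -0.002,  0.003,  0.002,  0.   ,  0.001]), 'tau': array([-1.0000e-03, -3.7314e+01,  2.5301e+01,  1.1000e-02, -0.0000e+00,
        0.0000e+00]), 'eef_pos': array([0.162, 0.472, 0.23 ]), 'tool_rot': array([ 0.165,  0.986, -0.001, -0.   ]), 'ft_force': array([ 0.774,  0.379, -0.257]), 'ft_torque': array([-0.02 , -0.033,  0.039]), 'grasp_force': np.float64(0.0), 'grip_width': np.float64(0.085)}
```

View pics/top0.png

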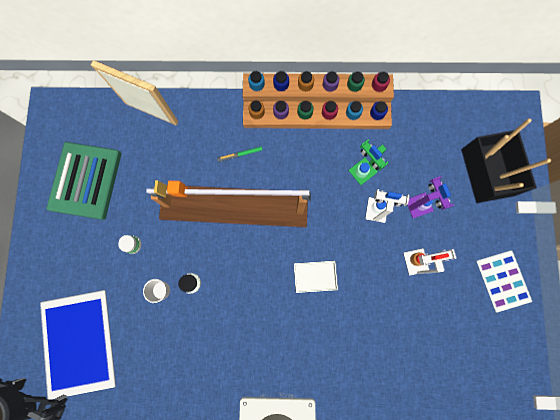

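View pics/sc0.png

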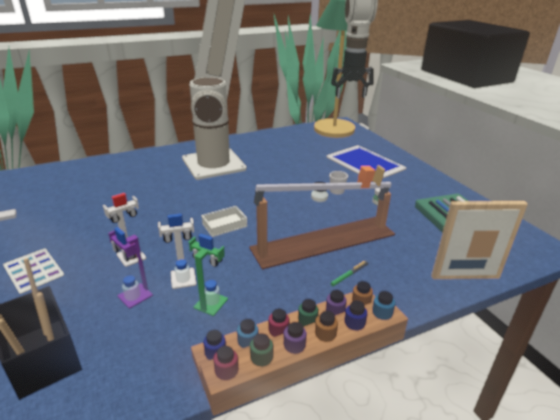

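Candidates (top image): white with a blue tab at (390,200), white with red at (430,258), green with a blue tab at (372,158) and purple with blue at (430,198). The white/blue one at (390,200) matches the description, so I'll check it in a close crop and measure it.

Run:
```python
from h import *
z=load('top0'); im=cv2.imread('pics/top0.png')
a=cv2.resize(im[135:275,340:460],None,fx=4,fy=4,interpolation=cv2.INTER_CUBIC)
b=cv2.resize(im[170:235,140:320],None,fx=3,fy=3,interpolation=cv2.INTER_CUBIC)
c=np.zeros((560,480+0,3),np.uint8); cv2.imwrite('pics/crop1.png',a)
cv2.imwrite('pics/crop2.png',cv2.resize(im[170:235,140:320],None,fx=4.4,fy=4.4,interpolation=cv2.INTER_CUBIC))
P=cloud(z)
# points around far carrier
for (n,u0,u1,v0,v1) in [('blue',362,412,182,226),('red',400,458,244,276)]:
    S=P[v0:v1,u0:u1].reshape(-1,3); C=z['p'][v0:v1,u0:u1].reshape(-1,3).astype(int)
    ok=~np.isnan(S[:,0]); S=S[ok];C=C[ok]
    for lo,hi in [(0.003,0.012),(0.15,0.166),(0.182,0.2)]:
        m=(S[:,2]>lo)&(S[:,2]<hi); Q=S[m]
        if len(Q)>4:
            print(n,lo,len(Q),Q.mean(0).round(3),Q.min(0).round(3),Q.max(0).round(3),cv2.minAreaRect((Q[:,:2]*1000).astype(np.float32)))
# stand: base plate & rail
S=P[170:235,140:320].reshape(-1,3); S=S[~np.isnan(S[:,0])]
m=(S[:,2]>0.005)&(S[:,2]<0.012); print('plate',cv2.minAreaRect((S[m][:,:2]*1000).astype(np.float32)))
m=S[:,2]>0.1; Q=S[m]; print('rail',len(Q),Q.min(0),Q.max(0)); print(cv2.minAreaRect((Q[:,:2]*1000).astype(np.float32)))
for y in np.arange(-.2,.3,.03):
    k=Q[abs(Q[:,1]-y)<.005]
    if len(k): print(round(y,2),len(k),np.median(k,0).round(4),k[:,2].max().round(3))
```

```text
blue 0.003 406 [ 0.6   -0.282  0.006] [ 0.547 -0.365  0.003] [ 0.669 -0.227  0.012] ((608.3742065429688, -296.267822265625), (136.6265869140625, 122.71194458007812), 89.13016510009766)
blue 0.15 259 [ 0.583 -0.265  0.16 ] [ 0.557 -0.303  0.15 ] [ 0.607 -0.229  0.166] ((580.4254150390625, -265.0180358886719), (75.23910522460938, 46.11467742919922), 78.91984558105469)
blue 0.182 71 [ 0.591 -0.267  0.189] [ 0.583 -0.283  0.182] [ 0.598 -0.251  0.194] ((591.0731201171875, -267.3862609863281), (32.26322937011719, 10.95040225982666), 78.51045989990234)
red 0.003 365 [ 0.448 -0.376  0.006] [ 0.412 -0.482  0.003] [ 0.497 -0.326  0.011] ((454.31768798828125, -404.253173828125), (83.30555725097656, 157.25704956054688), 0.8571886420249939)
red 0.15 270 [ 0.443 -0.368  0.16 ] [ 0.416 -0.404  0.15 ] [ 0.468 -0.329  0.166] ((439.5264892578125, -369.1811828613281), (45.69305419921875, 74.5989990234375), 12.598382949829102)
red 0.182 67 [ 0.45  -0.367  0.19 ] [ 0.444 -0.383  0.185] [ 0.458 -0.352  0.195] ((450.0609436035156, -367.2203063964844), (9.957067489624023, 32.417510986328125), 12.179962158203125)
plate ((606.5426635742188, 143.61447143554688), (181.9630126953125, 504.5018615722656), 0.7671915888786316)
rail 1270 [ 0.57139909 -0.07336596  0.10019803] [0.61634864 0.32547175 0.2213285 ]
((594.6702880859375, 125.88497161865234), (399.3647155761719, 31.34385108947754), 87.68197631835938)
-0.05 85 [ 0.5805 -0.0498  0.1782] 0.219
-0.02 20 [ 0.5875 -0.0199  0.2093] 0.216
0.01 20 [0.5883 0.01   0.2047] 0.208
0.04 18 [0.5893 0.0389 0.2004] 0.203
0.07 16 [0.5911 0.0708 0.1936] 0.199
0.1 17 [0.5911 0.1002 0.1893] 0.192
0.13 20 [0.5941 0.13   0.184 ] 0.188
0.16 20 [0.5947 0.1597 0.1787] 0.185
0.19 19 [0.5959 0.19   0.1736] 0.176
0.22 40 [0.5979 0.2231 0.1687] 0.187
0.25 61 [0.5965 0.2499 0.2084] 0.212
0.28 125 [0.5995 0.2792 0.188 ] 0.208
```

View pics/crop1.png

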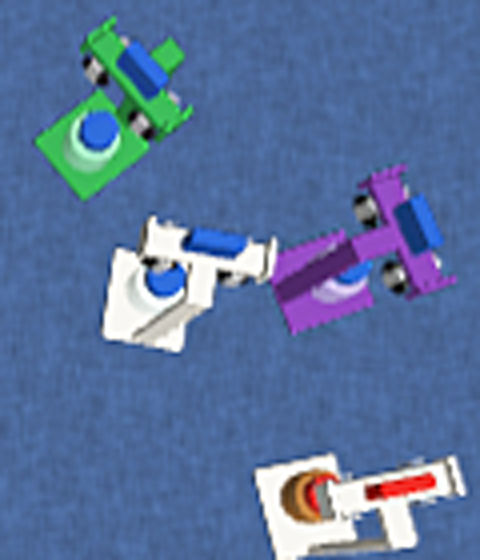

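View pics/crop2.png

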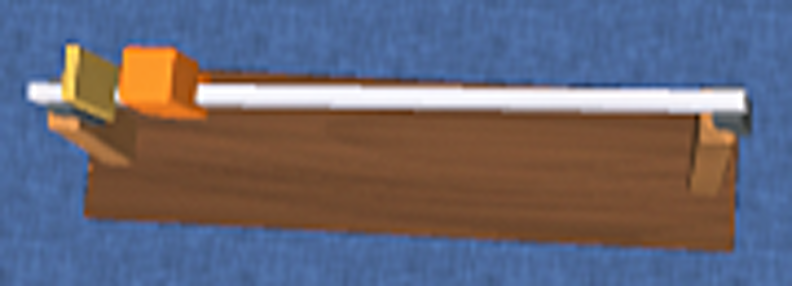

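The close crop shows the white body with the blue tab at crop (215,242), beside solid green and purple look-alikes and the red one. That is the target. The tab is at (0.591,-0.267,0.19) with its long axis along 78.5°, and the mast is on the robot's side, so the hook opens to world +x. The rail's high end is on the right, at y=-0.07, and its direction is about 87.5°.

Run:
```python
from h import *
print(tool([0.585,-0.262,0.30]),tool([0.162,0.473,0.33]))
R=Ro.from_quat(get_obs()['tool_rot']).as_matrix(); print(R.round(3))
```

```text
[-0.63836543 -0.55736567 -0.06842781] [ 0.00040247  0.00036499 -0.09950969]
[[-0.946  0.325 -0.001]
 [ 0.325  0.946 -0.002]
 [-0.    -0.002 -1.   ]]
```

Call:
jog_arm(
  offsets=[
    {"xyz":[0,0,-0.09],"finger_gap":0.085},
    {"xyz":[0,0,-0.09],"finger_gap":0.085},
  ],
)

```text
clock: 0.35
eef_pos: [0.1624, 0.4731, 0.3234]
tool_rot: [0.165, 0.986, 0.001, 0.0]
ft_force: [-1.1, 0.4, -0.2]
grip_width: 0.0852
grasp_force: 0.0
```

Call:
jog_arm(
  offsets=[
    {"rotvec":[0,0,0.188],"xyz":[-0.0443,-0.0387,0.002],"finger_gap":0.06},
    {"rotvec":[0,0,0.376],"xyz":[-0.089,-0.0775,0.004],"finger_gap":0.06},
    {"rotvec":[0,0,0.56],"xyz":[-0.133,-0.116,0.006],"finger_gap":0.06},
    {"rotvec":[0,0,0.75],"xyz":[-0.178,-0.155,0.008],"finger_gap":0.06},
    {"rotvec":[0,0,0.94],"xyz":[-0.222,-0.194,0.01],"finger_gap":0.06},
    {"rotvec":[0,0,1.12],"xyz":[-0.266,-0.232,0.012],"finger_gap":0.06},
    {"rotvec":[0,0,1.3],"xyz":[-0.31,-0.271,0.014],"finger_gap":0.06},
    {"rotvec":[0,0,1.44],"xyz":[-0.355,-0.31,0.016],"finger_gap":0.06},
    {"rotvec":[0,0,1.44],"xyz":[-0.4,-0.349,0.018],"finger_gap":0.06},
    {"rotvec":[0,0,1.44],"xyz":[-0.44,-0.384,0.02],"finger_gap":0.06},
  ],
)

```text
clock: 1.6
eef_pos: [0.4543, -0.0353, 0.3009]
tool_rot: [0.774, 0.633, -0.0, -0.0]
ft_force: [1.2, -0.5, 0.3]
grip_width: 0.0598
grasp_force: 0.0
```

Run:
```python
from h import *
print(tool([0.575,-0.262,0.31]), Ro.from_quat(get_obs()['tool_rot']).as_matrix().round(3), get_obs()['joint_pos'])
```

```text
[-0.19807042  0.16350604 -0.00919652] [[ 0.2   0.98 -0.  ]
 [ 0.98 -0.2   0.  ]
 [ 0.   -0.   -1.  ]] [-7.76020565e-02  1.32372329e-01  5.08901169e-02  1.48971662e+00
  1.94073068e-04  1.69421426e+00]
```

Call:
jog_arm(
  offsets=[
    {"xyz":[-0.05,0.04,0],"finger_gap":0.06},
    {"xyz":[-0.1,0.08,0],"finger_gap":0.06},
    {"xyz":[-0.15,0.12,0],"finger_gap":0.06},
    {"xyz":[-0.198,0.163,0],"finger_gap":0.06},
    {"xyz":[-0.198,0.163,0],"finger_gap":0.06},
    {"xyz":[-0.198,0.163,0],"finger_gap":0.06},
  ],
)

```text
clock: 2.35
eef_pos: [0.5739, -0.2598, 0.2998]
tool_rot: [0.774, 0.633, -0.001, -0.001]
ft_force: [-1.4, -0.0, 0.0]
grip_width: 0.0602
grasp_force: 0.0
```

Run:
```python
from h import *
snap('wrist','w1'); z=load('w1'); P=cloud(z).reshape(-1,3); C=z['p'].reshape(-1,3).astype(int)
m=(P[:,2]>.180)&(P[:,2]<.2)&(C[:,2]>C[:,0]+40)&(np.hypot(P[:,0]-.591,P[:,1]+.267)<.04); Q=P[m]
print(len(Q),Q.mean(0),cv2.minAreaRect((Q[:,:2]*1000).astype(np.float32)),np.median(Q[:,2]))
m=(P[:,2]>.152)&(P[:,2]<.175)&(np.hypot(P[:,0]-.591,P[:,1]+.267)<.05)&(C.min(1)>120);Q=P[m]
print(len(Q),Q.mean(0),cv2.minAreaRect((Q[:,:2]*1000).astype(np.float32)))
```

```text
530 [ 0.59120848 -0.2654699   0.18978845] ((591.1620483398438, -266.3152160644531), (30.912260055541992, 9.067313194274902), 80.27559661865234) 0.1899606571378688
2231 [ 0.58576912 -0.26235357  0.16112719] ((580.89404296875, -265.2130126953125), (76.58174133300781, 45.92049789428711), 79.40422058105469)
```

View pics/w1.png

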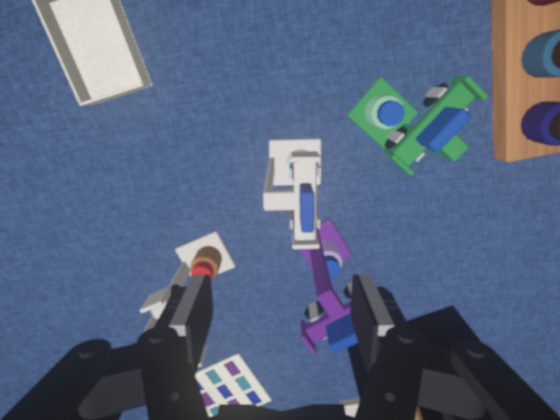

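Run:
```python
from h import *
print(tool([0.5912,-0.266,0.166]))
```

```text
[-0.00352247  0.01864566  0.13485214]
```

Call:
jog_arm(
  offsets=[
    {"rotvec":[0,0,-0.015],"xyz":[-0.003,0.018,0.02],"finger_gap":0.06},
    {"rotvec":[0,0,-0.015],"xyz":[-0.003,0.018,0.06],"finger_gap":0.06},
    {"rotvec":[0,0,-0.015],"xyz":[-0.003,0.018,0.09],"finger_gap":0.06},
    {"rotvec":[0,0,-0.015],"xyz":[-0.003,0.018,0.115],"finger_gap":0.06},
    {"rotvec":[0,0,-0.015],"xyz":[-0.003,0.018,0.1335],"finger_gap":0.06},
    {"rotvec":[0,0,-0.015],"xyz":[-0.003,0.018,0.1335],"finger_gap":0.06},
  ],
)

```text
clock: 3.15
eef_pos: [0.59, -0.2639, 0.1675]
tool_rot: [0.769, 0.64, -0.0, -0.001]
ft_force: [0.1, -0.1, 1.1]
grip_width: 0.0603
grasp_force: 0.0
```

Call:
jog_arm(
  offsets=[
    {"finger_gap":0.03},
    {"finger_gap":0.016},
    {"finger_gap":0},
    {"finger_gap":0},
    {"finger_gap":0},
  ],
)

```text
clock: 3.78
eef_pos: [0.5923, -0.2665, 0.1693]
tool_rot: [0.769, 0.639, 0.001, 0.001]
ft_force: [0.1, 0.6, 6.2]
grip_width: 0.0082
grasp_force: 61.9
```

```bash
python3 -c "
from h import *
o=get_obs();print(o['eef_pos'],o['ft_force'],Ro.from_quat(o['tool_rot']).as_matrix())"
```

```text
[ 0.5923017  -0.26651903  0.16930138] [0.11571558 0.63087284 6.21854687] [[ 1.83985685e-01  9.82924035e-01  3.09980129e-03]
 [ 9.82928814e-01 -1.83983266e-01 -1.05079889e-03]
 [-4.62543925e-04  3.24021596e-03 -9.99994644e-01]]
```

Call:
jog_arm(
  offsets=[
    {"xyz":[0,0,-0.02],"finger_gap":0},
    {"xyz":[0,0,-0.05],"finger_gap":0},
    {"xyz":[0,0,-0.085],"finger_gap":0},
    {"xyz":[0,0,-0.11],"finger_gap":0},
    {"xyz":[0,0,-0.11],"finger_gap":0},
    {"xyz":[0,0,-0.11],"finger_gap":0},
  ],
)

```text
clock: 4.53
eef_pos: [0.5906, -0.2659, 0.2755]
tool_rot: [0.769, 0.639, -0.001, -0.002]
ft_force: [0.1, -0.5, -2.6]
grip_width: 0.0088
grasp_force: 60.7
```

```bash
python3 -c "
from h import *
o=get_obs();print(o['eef_pos'],o['ft_force'],o['ft_torque'],tool([0.59,-0.205,.281]),tool([.48,-.205,.281]))"
```

```text
[ 0.59055264 -0.26592079  0.27553391] [ 0.05292639 -0.46195005 -2.56217136] [ 0.03383708 -0.02478606 -0.00439716] [ 0.05978266 -0.01177607 -0.00537437] [ 0.0395352  -0.11989592 -0.00500432]
```

Call:
jog_arm(
  offsets=[
    {"xyz":[0.02,-0.004,-0.002],"finger_gap":0},
    {"xyz":[0.045,-0.009,-0.004],"finger_gap":0},
    {"xyz":[0.06,-0.012,-0.005],"finger_gap":0},
    {"xyz":[0.055,-0.04,-0.005],"finger_gap":0},
    {"rotvec":[0,0,-0.05],"xyz":[0.048,-0.075,-0.005],"finger_gap":0},
    {"rotvec":[0,0,-0.1],"xyz":[0.042,-0.1,-0.005],"finger_gap":0},
    {"rotvec":[0,0,-0.142],"xyz":[0.0395,-0.12,-0.005],"finger_gap":0},
    {"rotvec":[0,0,-0.142],"xyz":[0.0395,-0.12,-0.005],"finger_gap":0},
  ],
)

```text
clock: 5.52
eef_pos: [0.4796, -0.2043, 0.2837]
tool_rot: [0.722, 0.692, 0.0, 0.0]
ft_force: [0.3, -0.1, -1.9]
grip_width: 0.0088
grasp_force: 60.7
```

```bash
python3 -c "
from h import *
o=get_obs();print(o['eef_pos'],o['ft_force'],o['joint_pos'],tool([0.48,0.03,.281]))"
```

```text
[ 0.47958404 -0.20427496  0.28366851] [ 0.28472904 -0.11028101 -1.93610842] [-4.02662707e-01  2.67561609e-01  1.75849930e-01  1.47817181e+00
 -9.46472481e-06  1.21104346e+00] [ 0.23407803 -0.00963628  0.00258301]
```

Call:
jog_arm(
  offsets=[
    {"xyz":[0.03,-0.001,0],"finger_gap":0},
    {"xyz":[0.08,-0.003,0],"finger_gap":0},
    {"xyz":[0.13,-0.005,0],"finger_gap":0},
    {"xyz":[0.18,-0.007,0],"finger_gap":0},
    {"xyz":[0.22,-0.009,0],"finger_gap":0},
    {"xyz":[0.234,-0.01,0],"finger_gap":0},
    {"xyz":[0.234,-0.01,0],"finger_gap":0},
    {"xyz":[0.234,-0.01,0],"finger_gap":0},
  ],
)

```text
clock: 6.52
eef_pos: [0.4809, 0.0283, 0.2828]
tool_rot: [0.722, 0.691, -0.0, 0.0]
ft_force: [0.4, -1.2, -3.0]
grip_width: 0.0086
grasp_force: 60.7
```

Run:
```python
from h import *
snap('wrist','w2'); snap('top','top1'); o=get_obs();print(o['eef_pos'],o['ft_force'],Ro.from_quat(o['tool_rot']).as_matrix().round(3))
for f in ['w2','top1','top0']:
    P=cloud(load(f)).reshape(-1,3); print(f)
    for y in np.arange(-.06,.21,.03):
        k=P[(abs(P[:,1]-y)<.006)&(P[:,0]>.56)&(P[:,0]<.62)&(P[:,2]>.16)&(P[:,2]<.23)]
        if len(k)<5: continue
        k=k[k[:,2]>np.percentile(k[:,2],97)-.003]   # top surface
        print(round(y,2),len(k),k.min(0)[0].round(4),k.max(0)[0].round(4),np.median(k[:,2]).round(4))
```

```text
[0.4808312  0.02789064 0.28277611] [-0.18031375 -0.51292572 -2.66726821] [[ 0.045  0.999  0.   ]
 [ 0.999 -0.045 -0.   ]
 [-0.     0.    -1.   ]]
w2
-0.06 210 0.5826 0.5919 0.218
-0.03 210 0.5842 0.5931 0.2128
0.0 218 0.5854 0.5946 0.2075
0.03 249 0.5864 0.5956 0.202
0.06 256 0.5876 0.5964 0.1968
0.09 266 0.5885 0.5977 0.1915
0.12 278 0.5901 0.5989 0.186
0.15 295 0.5909 0.6002 0.1807
top1
-0.06 17 0.5836 0.5909 0.2193
-0.03 18 0.5845 0.5921 0.2136
0.21 14 0.5936 0.6013 0.1714
top0
-0.06 14 0.5835 0.5912 0.2191
-0.03 3 0.5841 0.5912 0.2164
0.0 6 0.5855 0.5924 0.2093
0.03 14 0.5868 0.5939 0.2015
0.06 10 0.5877 0.5947 0.1968
0.09 10 0.5904 0.5952 0.1925
0.12 7 0.5907 0.5985 0.1882
0.15 10 0.5918 0.5991 0.1825
0.18 13 0.5925 0.6003 0.176
0.21 14 0.5939 0.6015 0.1704
```

View pics/w2.png

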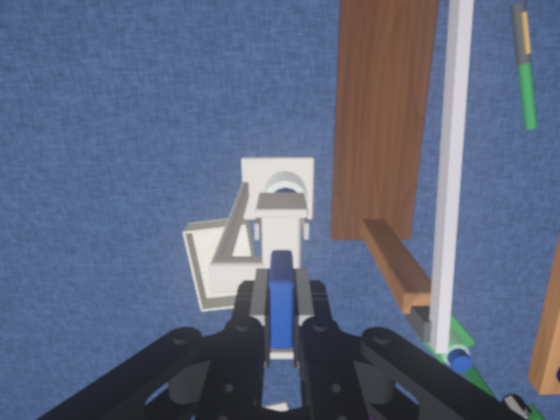

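```bash
python3 -c "
from h import *
print(tool([0.481,0.037,.264]),tool([0.5908,0.037,.264]))"
```

```text
[ 0.00911497 -0.00024103  0.0187726 ] [0.01403821 0.10944854 0.01877783]
```

Call:
jog_arm(
  offsets=[
    {"rotvec":[0,-0.09,0],"xyz":[0.005,0,0.009],"finger_gap":0},
    {"rotvec":[0,-0.175,0],"xyz":[0.009,0,0.0185],"finger_gap":0},
    {"rotvec":[0,-0.175,0],"xyz":[0.009,0,0.0185],"finger_gap":0},
    {"rotvec":[0,-0.175,0],"xyz":[0.01,0.02,0.0185],"finger_gap":0},
    {"rotvec":[0,-0.175,0],"xyz":[0.011,0.05,0.0185],"finger_gap":0},
    {"rotvec":[0,-0.175,0],"xyz":[0.013,0.08,0.0185],"finger_gap":0},
    {"rotvec":[0,-0.175,0],"xyz":[0.014,0.1,0.0185],"finger_gap":0},
    {"rotvec":[0,-0.175,0],"xyz":[0.014,0.1095,0.0185],"finger_gap":0},
    {"rotvec":[0,-0.175,0],"xyz":[0.014,0.1095,0.0185],"finger_gap":0},
    {"rotvec":[0,-0.175,0],"xyz":[0.014,0.1095,0.0185],"finger_gap":0},
  ],
)

```text
clock: 7.88
eef_pos: [0.59, 0.0379, 0.2646]
tool_rot: [0.72, 0.689, -0.063, 0.06]
ft_force: [-0.6, 0.4, -2.3]
grip_width: 0.0089
grasp_force: 60.7
```

Run:
```python
from h import *
snap('wrist','w3');snap('scene','sc1'); o=get_obs();print(o['eef_pos'],o['ft_force'],o['ft_torque'],Ro.from_quat(o['tool_rot']).as_matrix().round(3))
im=cv2.imread('pics/sc1.png')[140:300,200:430]; cv2.imwrite('pics/sc1c.png',cv2.resize(im,None,fx=3.4,fy=3.4,interpolation=cv2.INTER_CUBIC))
```

```text
[0.59004409 0.03816111 0.26473777] [-0.08267108  0.08758744 -2.93115791] [ 0.32743677 -0.01374244  0.01153655] [[ 0.042  0.999 -0.007]
 [ 0.984 -0.043 -0.174]
 [-0.174  0.    -0.985]]
```

View pics/sc1c.png

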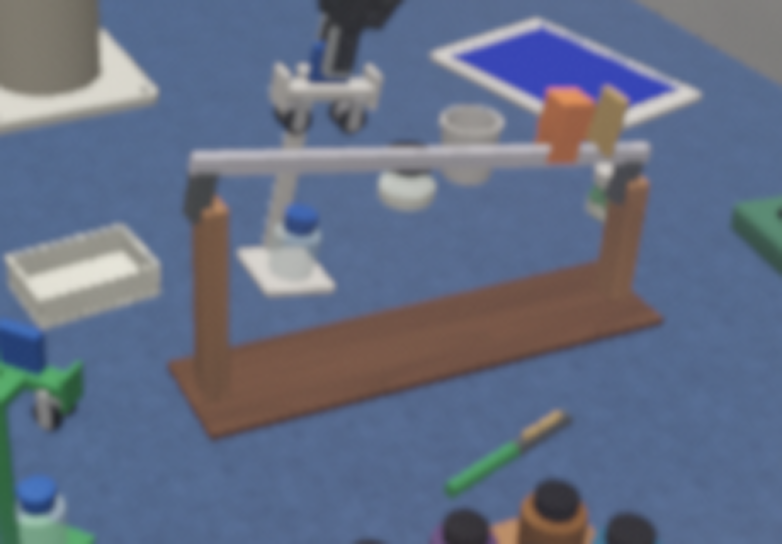

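Call:
jog_arm(
  offsets=[
    {"xyz":[0.001,0.001,0.006],"finger_gap":0},
    {"xyz":[0.002,0.001,0.012],"finger_gap":0},
    {"xyz":[0.003,0.001,0.0165],"finger_gap":0},
    {"xyz":[0.003,0.001,0.0165],"finger_gap":0},
    {"xyz":[0.003,0.001,0.0165],"finger_gap":0},
  ],
)

```text
clock: 8.6
eef_pos: [0.5917, 0.0383, 0.2476]
tool_rot: [0.719, 0.689, -0.063, 0.06]
ft_force: [0.2, -0.1, -2.6]
grip_width: 0.0091
grasp_force: 60.7
```

Call:
jog_arm(
  offsets=[
    {"xyz":[0,0,0.001],"finger_gap":0},
    {"xyz":[0,0,0.001],"finger_gap":0},
  ],
)

```text
clock: 8.85
eef_pos: [0.5917, 0.038, 0.2466]
tool_rot: [0.719, 0.689, -0.063, 0.061]
ft_force: [-0.4, 0.1, -2.1]
grip_width: 0.0091
grasp_force: 60.7
```

Call:
jog_arm(
  offsets=[
    {"xyz":[0,0,0.001],"finger_gap":0},
    {"xyz":[0,0,0.001],"finger_gap":0},
  ],
)

```text
clock: 9.1
eef_pos: [0.5916, 0.0379, 0.2455]
tool_rot: [0.719, 0.689, -0.063, 0.06]
ft_force: [-0.7, 0.5, -2.8]
grip_width: 0.0085
grasp_force: 60.7
```

Call:
jog_arm(
  offsets=[
    {"xyz":[0,0,0.001],"finger_gap":0},
    {"xyz":[0,0,0.001],"finger_gap":0},
  ],
)

```text
clock: 9.35
eef_pos: [0.5916, 0.0377, 0.2445]
tool_rot: [0.719, 0.689, -0.063, 0.06]
ft_force: [-0.6, 0.1, -2.9]
grip_width: 0.0083
grasp_force: 60.7
```

Call:
jog_arm(
  offsets=[
    {"xyz":[0,0,0.0007],"finger_gap":0},
    {"xyz":[0,0,0.0007],"finger_gap":0},
  ],
)

```text
clock: 9.6
eef_pos: [0.5916, 0.0376, 0.2438]
tool_rot: [0.719, 0.689, -0.063, 0.06]
ft_force: [0.6, -0.2, -2.7]
grip_width: 0.0085
grasp_force: 60.8
```

Call:
jog_arm(
  offsets=[
    {"xyz":[0,0,0.0006],"finger_gap":0},
    {"xyz":[0,0,0.0006],"finger_gap":0},
  ],
)

```text
clock: 9.85
eef_pos: [0.5917, 0.0375, 0.2434]
tool_rot: [0.719, 0.689, -0.063, 0.061]
ft_force: [-0.4, 0.0, -2.8]
grip_width: 0.0084
grasp_force: 60.8
```

Call:
jog_arm(
  offsets=[
    {"xyz":[0,0,0.0005],"finger_gap":0},
    {"xyz":[0,0,0.0005],"finger_gap":0},
  ],
)

```text
clock: 10.1
eef_pos: [0.5917, 0.0375, 0.2433]
tool_rot: [0.719, 0.689, -0.063, 0.061]
ft_force: [-0.1, 1.1, 0.1]
grip_width: 0.0085
grasp_force: 61.2
```

Contact: the rail now carries about 2.8 N, roughly the carrier's weight. I'll hold a moment and check it.

Call:
jog_arm(
  offsets=[
    {"xyz":[0,0,0.0001],"finger_gap":0},
    {"xyz":[0,0,0.0001],"finger_gap":0},
    {"xyz":[0,0,0.0001],"finger_gap":0},
    {"xyz":[0,0,0.0001],"finger_gap":0},
  ],
)

```text
clock: 10.6
eef_pos: [0.5917, 0.0375, 0.2432]
tool_rot: [0.719, 0.689, -0.063, 0.061]
ft_force: [-1.4, 1.2, 4.0]
grip_width: 0.0086
grasp_force: 61.6
```

Run:
```python
from h import *
snap('scene','sc2');snap('wrist','w4')
im=cv2.imread('pics/sc2.png')[140:260,240:420]; im=cv2.resize(im,None,fx=3,fy=3,interpolation=cv2.INTER_CUBIC)
w=cv2.imread('pics/w4.png')
cv2.imwrite('pics/v2.png',im)
o=get_obs();print(o['ft_force'],o['ft_torque'])
```

```text
[-1.84695731  0.24392651  3.5403932 ] [ 0.28323464  0.41293744 -0.02668927]
```

View pics/v2.png

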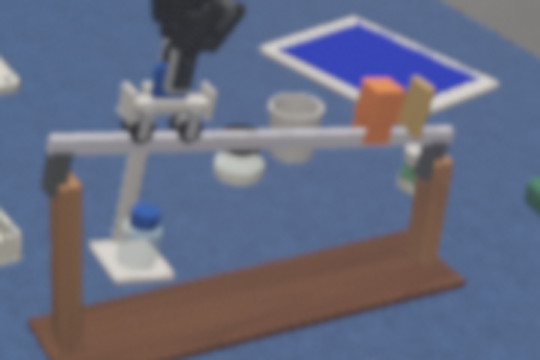

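The picture shows both rollers seated on the rail at (143,132) and (190,130). Load is about 6.5 N with a slight sideways force, so I'll ease it off a little.

Call:
jog_arm(
  offsets=[
    {"xyz":[0,-0.0007,-0.0003],"finger_gap":0},
    {"xyz":[0,-0.0007,-0.0003],"finger_gap":0},
    {"xyz":[0,-0.0007,-0.0003],"finger_gap":0},
  ],
)

```text
clock: 11.08
eef_pos: [0.5915, 0.0375, 0.2432]
tool_rot: [0.719, 0.689, -0.063, 0.061]
ft_force: [2.0, 1.0, 2.4]
grip_width: 0.0087
grasp_force: 61.5
```

Call:
jog_arm(
  offsets=[
    {"xyz":[0,0.0004,-0.0003],"finger_gap":0},
    {"xyz":[0,0.0004,-0.0003],"finger_gap":0},
    {"xyz":[0,0.0004,-0.0003],"finger_gap":0},
  ],
)

```text
clock: 11.45
eef_pos: [0.5915, 0.0375, 0.2432]
tool_rot: [0.719, 0.689, -0.063, 0.061]
ft_force: [1.8, 0.6, -0.2]
grip_width: 0.0093
grasp_force: 61.3
```

Call:
jog_arm(
  offsets=[
    {"finger_gap":0.03},
    {"finger_gap":0.05},
    {"finger_gap":0.05},
    {"xyz":[0,0,-0.005],"finger_gap":0.05},
    {"xyz":[0,0,-0.03],"finger_gap":0.05},
    {"xyz":[0,0,-0.06],"finger_gap":0.05},
    {"xyz":[0,0,-0.08],"finger_gap":0.05},
    {"xyz":[0,0,-0.08],"finger_gap":0.02},
    {"xyz":[0,0,-0.08],"finger_gap":0},
    {"xyz":[0,0,-0.08],"finger_gap":0},
  ],
)

```text
clock: 12.7
eef_pos: [0.5914, 0.0512, 0.3208]
tool_rot: [0.719, 0.689, -0.064, 0.06]
ft_force: [0.3, 0.0, 0.8]
grip_width: -0.0002
grasp_force: 0.0
```

Call:
jog_arm(
  offsets=[
    {"finger_gap":0},
    {"finger_gap":0},
    {"finger_gap":0},
    {"finger_gap":0},
    {"finger_gap":0},
    {"finger_gap":0},
    {"finger_gap":0},
    {"finger_gap":0},
    {"finger_gap":0},
    {"finger_gap":0},
  ],
)

```text
clock: 13.95
eef_pos: [0.5919, 0.0514, 0.3221]
tool_rot: [0.719, 0.689, -0.063, 0.06]
ft_force: [0.6, -0.0, 0.8]
grip_width: 0.0002
grasp_force: 0.0
```

Run:
```python
from h import *
snap('scene','sc3')
im=cv2.imread('pics/sc3.png')[130:260,240:420]; cv2.imwrite('pics/v3.png',cv2.resize(im,None,fx=4,fy=4,interpolation=cv2.INTER_CUBIC))
```

```text
(no output)
```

View pics/v3.png

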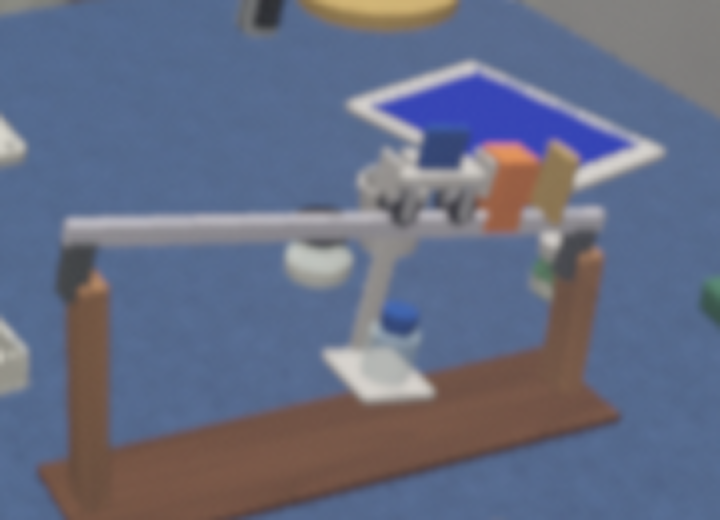

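The carrier hangs on the rail with its nose against the orange stop (485,180), and the stop is a little short of the brass plate. Next I'll measure for the push.

Run:
```python
from h import *
snap('wrist','w5');snap('top','top2')
for f in ['w5','top2']:
    z=load(f);P=cloud(z).reshape(-1,3); C=z['p'].reshape(-1,3).astype(int)
    reg=(P[:,0]>.55)&(P[:,0]<.65)&(P[:,1]>0)&(P[:,1]<.36)&(P[:,2]>.17)
    hsv=cv2.cvtColor(z['p'],cv2.COLOR_RGB2HSV).reshape(-1,3)
    for n,h0,h1,s in [('orange',6,16,150),('blue',105,125,150),('brass',17,28,100)]:
        Q=P[reg&(hsv[:,0]>=h0)&(hsv[:,0]<=h1)&(hsv[:,1]>s)]
        if len(Q)>5: print(f,n,len(Q),np.percentile(Q,[2,50,98],axis=0).round(4).tolist())
    Q=P[reg&(hsv[:,1]<60)&(P[:,2]>.2)&(P[:,1]>.1)]
    if len(Q): print(f,'white',len(Q),np.percentile(Q,[1,50,99],axis=0).round(4).tolist())
o=get_obs();print(o['eef_pos'])
```

```text
w5 blue 11 [[0.6242, 0.0518, 0.373], [0.6258, 0.0522, 0.3746], [0.6269, 0.0531, 0.3753]]
w5 white 895 [[0.5852, 0.1513, 0.2003], [0.5961, 0.1577, 0.2133], [0.6069, 0.164, 0.2242]]
top2 blue 19 [[0.5525, 0.0605, 0.7588], [0.5747, 0.132, 0.7642], [0.6279, 0.1436, 0.7697]]
top2 white 3459 [[0.5508, 0.1004, 0.7494], [0.5844, 0.1233, 0.7637], [0.6273, 0.1478, 0.7701]]
[0.59192468 0.05145786 0.32208016]
```

```bash
python3 -c "
from h import *
print(tool([0.5947,0.1259,.2474]),tool([0.5947,0.1259,.2074]))"
```

```text
[ 0.08635579 -0.00042719  0.0605719 ] [ 0.09331914 -0.00042713  0.09996114]
```

Call:
jog_arm(
  offsets=[
    {"xyz":[0.03,0,0.02],"finger_gap":0},
    {"xyz":[0.065,0,0.04],"finger_gap":0},
    {"xyz":[0.086,0,0.06],"finger_gap":0},
    {"xyz":[0.091,0,0.08],"finger_gap":0},
    {"xyz":[0.093,0,0.1],"finger_gap":0},
    {"xyz":[0.093,0,0.1],"finger_gap":0},
    {"xyz":[0.093,0,0.1],"finger_gap":0},
  ],
)

```text
clock: 14.98
eef_pos: [0.5955, 0.1256, 0.2083]
tool_rot: [0.719, 0.689, -0.063, 0.061]
ft_force: [-0.1, 0.1, 0.6]
grip_width: -0.0
grasp_force: 0.0
```

Run:
```python
from h import *
snap('scene','sc4'); snap('wrist','w6')
im=cv2.imread('pics/sc4.png')[130:230,290:420]; cv2.imwrite('pics/v4.png',cv2.resize(im,None,fx=5,fy=5,interpolation=cv2.INTER_CUBIC))
o=get_obs();print(o['eef_pos'],o['ft_force'])
```

```text
[0.59582386 0.1256899  0.20875712] [0.04333874 0.94453485 0.96933489]
```

View pics/v4.png

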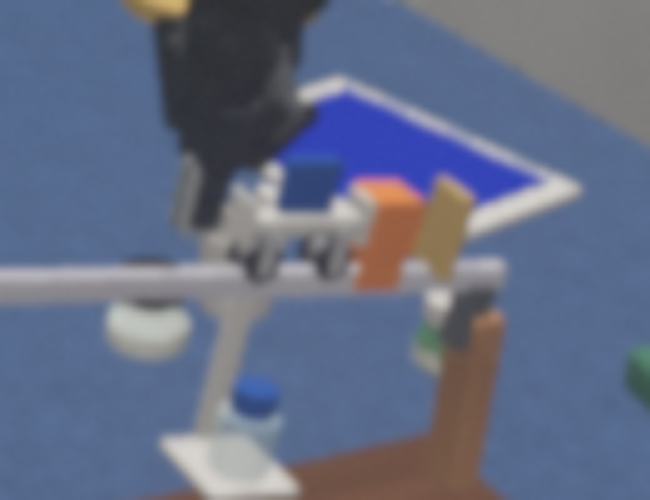

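The finger is behind the tail plate (215,200) with about 15 mm to go, and the gripper body clears the tab. I'll push slowly along tool x.

Call:
jog_arm(
  offsets=[
    {"xyz":[0.003,0,0],"finger_gap":0},
    {"xyz":[0.006,0,0],"finger_gap":0},
    {"xyz":[0.009,0,0],"finger_gap":0},
    {"xyz":[0.01,0,0],"finger_gap":0},
    {"xyz":[0.011,0,0],"finger_gap":0},
    {"xyz":[0.012,0,0],"finger_gap":0},
  ],
)

```text
clock: 15.82
eef_pos: [0.5956, 0.1374, 0.2053]
tool_rot: [0.719, 0.689, -0.063, 0.06]
ft_force: [0.3, -0.0, -0.1]
grip_width: -0.0003
grasp_force: 0.0
```

Call:
jog_arm(
  offsets=[
    {"xyz":[0.001,0,0],"finger_gap":0},
    {"xyz":[0.002,0,0],"finger_gap":0},
    {"xyz":[0.003,0,0],"finger_gap":0},
    {"xyz":[0.004,0,0],"finger_gap":0},
  ],
)

```text
clock: 16.32
eef_pos: [0.5958, 0.1407, 0.2048]
tool_rot: [0.719, 0.689, -0.064, 0.061]
ft_force: [-0.0, -3.5, 1.7]
grip_width: -0.0001
grasp_force: 1.6
```

Call:
jog_arm(
  offsets=[
    {"xyz":[0.001,0,0],"finger_gap":0},
    {"xyz":[0.002,0,0],"finger_gap":0},
    {"xyz":[0.003,0,0],"finger_gap":0},
    {"xyz":[0.004,0,0],"finger_gap":0},
  ],
)

```text
clock: 16.82
eef_pos: [0.596, 0.145, 0.204]
tool_rot: [0.719, 0.689, -0.063, 0.061]
ft_force: [-0.0, -5.4, 2.4]
grip_width: -0.0003
grasp_force: 2.4
```

Call:
jog_arm(
  offsets=[
    {"xyz":[0.001,0,0],"finger_gap":0},
    {"xyz":[0.002,0,0],"finger_gap":0},
    {"xyz":[0.003,0,0],"finger_gap":0},
    {"xyz":[0.004,0,0],"finger_gap":0},
    {"xyz":[0.005,0,0],"finger_gap":0},
    {"xyz":[0.006,0,0],"finger_gap":0},
  ],
)

```text
clock: 17.58
eef_pos: [0.5962, 0.1512, 0.2029]
tool_rot: [0.719, 0.689, -0.063, 0.06]
ft_force: [0.4, -4.0, 1.6]
grip_width: -0.0
grasp_force: 2.3
```

```bash
python3 -c "
from h import *
snap('scene','sc5')
a=cv2.imread('pics/sc4.png')[150:200,350:420];b=cv2.imread('pics/sc5.png')[150:200,350:420]
cv2.imwrite('pics/v5.png',cv2.resize(np.vstack([a,b]),None,fx=6,fy=6,interpolation=cv2.INTER_CUBIC))"
```

```text
(no output)
```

View pics/v5.png

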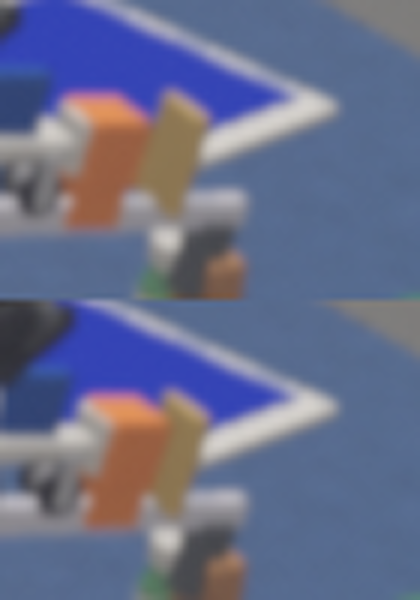

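The upper picture (before) has the stop's base edge at x≈120, the lower (now) at ≈140, and the plate is near 160–165. That leaves roughly 8–12 mm.

Call:
jog_arm(
  offsets=[
    {"xyz":[0.001,0,0],"finger_gap":0},
    {"xyz":[0.002,0,0],"finger_gap":0},
    {"xyz":[0.003,0,0],"finger_gap":0},
    {"xyz":[0.004,0,0],"finger_gap":0},
    {"xyz":[0.005,0,0],"finger_gap":0},
  ],
)

```text
clock: 18.25
eef_pos: [0.5964, 0.1561, 0.202]
tool_rot: [0.719, 0.689, -0.063, 0.06]
ft_force: [0.3, -3.9, 0.8]
grip_width: -0.0003
grasp_force: 2.3
```

Call:
jog_arm(
  offsets=[
    {"xyz":[0.0005,0,0],"finger_gap":0},
    {"xyz":[0.001,0,0],"finger_gap":0},
  ],
)

```text
clock: 18.5
eef_pos: [0.5965, 0.1571, 0.2018]
tool_rot: [0.719, 0.689, -0.063, 0.06]
ft_force: [-0.4, -4.4, 1.7]
grip_width: -0.0001
grasp_force: 2.3
```

Call:
jog_arm(
  offsets=[
    {"xyz":[0.0005,0,0],"finger_gap":0},
    {"xyz":[0.001,0,0],"finger_gap":0},
  ],
)

```text
clock: 18.75
eef_pos: [0.5965, 0.1581, 0.2017]
tool_rot: [0.719, 0.689, -0.063, 0.06]
ft_force: [-0.2, -3.8, 1.4]
grip_width: -0.0002
grasp_force: 2.3
```

Run:
```python
from h import *
o=get_obs();print(o['ft_force'])
```

```text
[-0.17231007 -3.82254103  1.37414599]
```

Call:
jog_arm(
  offsets=[
    {"xyz":[0.0005,0,0],"finger_gap":0},
    {"xyz":[0.001,0,0],"finger_gap":0},
  ],
)

```text
clock: 19.0
eef_pos: [0.5966, 0.159, 0.2015]
tool_rot: [0.719, 0.689, -0.063, 0.06]
ft_force: [-0.2, -4.5, 1.2]
grip_width: -0.0003
grasp_force: 2.3
```

Call:
jog_arm(
  offsets=[
    {"xyz":[0.0004,0,0],"finger_gap":0},
    {"xyz":[0.0008,0,0],"finger_gap":0},
  ],
)

```text
clock: 19.25
eef_pos: [0.5966, 0.1598, 0.2013]
tool_rot: [0.719, 0.689, -0.063, 0.06]
ft_force: [-0.8, -4.9, 2.9]
grip_width: -0.0003
grasp_force: 2.3
```

Call:
jog_arm(
  offsets=[
    {"xyz":[0.0004,0,0],"finger_gap":0},
    {"xyz":[0.0008,0,0],"finger_gap":0},
  ],
)

```text
clock: 19.5
eef_pos: [0.5966, 0.1606, 0.2013]
tool_rot: [0.719, 0.689, -0.063, 0.06]
ft_force: [-0.0, -4.5, 2.3]
grip_width: 0.0001
grasp_force: 2.3
```

Call:
jog_arm(
  offsets=[
    {"xyz":[0.0004,0,0],"finger_gap":0},
    {"xyz":[0.0008,0,0],"finger_gap":0},
  ],
)

```text
clock: 19.75
eef_pos: [0.5966, 0.1613, 0.2011]
tool_rot: [0.719, 0.689, -0.063, 0.061]
ft_force: [-1.2, -4.8, 2.4]
grip_width: -0.0
grasp_force: 2.7
```

Call:
jog_arm(
  offsets=[
    {"xyz":[0.0003,0,0],"finger_gap":0},
    {"xyz":[0.0006,0,0],"finger_gap":0},
  ],
)

```text
clock: 20.0
eef_pos: [0.5967, 0.1613, 0.2011]
tool_rot: [0.719, 0.689, -0.064, 0.061]
ft_force: [-0.9, -6.4, 3.0]
grip_width: 0.0001
grasp_force: 3.4
```

Call:
jog_arm(
  offsets=[
    {"xyz":[0.0003,0,0],"finger_gap":0},
    {"xyz":[0.0003,0,0],"finger_gap":0},
  ],
)

```text
clock: 20.25
eef_pos: [0.5967, 0.1613, 0.2011]
tool_rot: [0.719, 0.689, -0.064, 0.061]
ft_force: [-1.5, -6.3, 3.4]
grip_width: 0.0
grasp_force: 3.5
```

Call:
jog_arm(
  offsets=[
    {"xyz":[0.0004,0,0],"finger_gap":0},
    {"xyz":[0.0008,0,0],"finger_gap":0},
  ],
)

```text
clock: 20.5
eef_pos: [0.5967, 0.1614, 0.2011]
tool_rot: [0.72, 0.689, -0.064, 0.062]
ft_force: [-1.9, -9.3, 3.7]
grip_width: 0.0002
grasp_force: 4.7
```

The stop is firmly home: the force rises to about 10 N with no further travel. I'll back off uphill, then lift away.

Call:
jog_arm(
  offsets=[
    {"xyz":[-0.003,0,0],"finger_gap":0},
    {"xyz":[-0.01,0,0],"finger_gap":0},
    {"xyz":[-0.025,0,0],"finger_gap":0},
    {"xyz":[-0.03,0,-0.02],"finger_gap":0},
    {"xyz":[-0.04,0,-0.06],"finger_gap":0},
    {"xyz":[-0.06,0,-0.1],"finger_gap":0},
    {"xyz":[-0.08,0,-0.12],"finger_gap":0},
    {"xyz":[-0.08,0,-0.12],"finger_gap":0},
    {"xyz":[-0.08,0,-0.12],"finger_gap":0},
  ],
)

```text
clock: 21.62
eef_pos: [0.5939, 0.1053, 0.3316]
tool_rot: [0.719, 0.689, -0.064, 0.06]
ft_force: [0.0, -0.2, 0.7]
grip_width: 0.0001
grasp_force: 0.0
```

Call:
jog_arm(
  offsets=[
    {"finger_gap":0},
    {"finger_gap":0},
    {"finger_gap":0},
    {"finger_gap":0},
    {"finger_gap":0},
    {"finger_gap":0},
  ],
)

```text
clock: 22.38
eef_pos: [0.5943, 0.1052, 0.333]
tool_rot: [0.719, 0.689, -0.063, 0.06]
ft_force: [0.2, 0.3, 0.7]
grip_width: 0.0
grasp_force: 0.0
```

```bash
python3 -c "
from h import *
snap('scene','sc6')
cv2.imwrite('pics/v6.png',cv2.resize(cv2.imread('pics/sc6.png')[130:260,240:420],None,fx=4,fy=4,interpolation=cv2.INTER_CUBIC))"
```

```text
(no output)
```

View pics/v6.png

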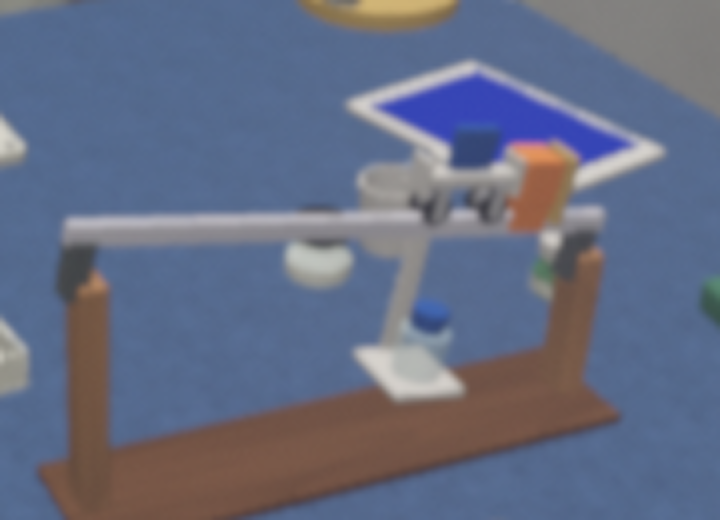

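The orange stop (540,185) is flush against the brass plate (568,180). The carrier hangs against it, untouched, and the arm is clear.

```bash
python3 -c "
from workcell import workorder
print(workorder.job_done())"
```

```text
the job is handed in; nothing more can be done
None
```

The blue carrier was set on the rail with about 2.5 N (6.5 N at most), rolled down to the orange stop, and was pushed on until the stop was home against the brass plate; it hangs there untouched, and the job is handed in at about 22 s.

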